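# Check weights in order of size on the scale rail

### The arm

A 6-joint arm with a two-finger parallel gripper is mounted at the origin on the work surface. World frame = base frame: x ahead of the robot, y to its left, z up, the work surface at z = 0. Lengths are in m, angles in rad, forces in N, time in s.
With the tool pointing down it reaches from about 0.325 to 0.775 m from the base axis. Payload 9.3 kg.
Tool frame: the origin (TCP) lies where the fingers leave the gripper's body, on its centre line; the fingertips stand 73 mm ahead of it and the grasp point (between the pads) lies 54 mm ahead of it (manip.hold_point_z is the distance from the TCP to the grasp point, in m); z points along the fingers, y is the line along which they close (so a half turn about z gives the same grasp; the last joint's range is limited). The gripper opens to 85 mm and grips with 20 to 120 N. Pads are 22 mm wide; open, the fingers measure 114 mm over their backs; the gripper's body (76 mm by 85 mm) begins 54 mm behind the grasp point. The pads swing forward as they close: fully open they stand 13 mm farther back than shut.
Start: joints at [-1.407, 0.259, 0.021, 1.334, 0, 1.418], TCP at [0.171, -0.523, 0.304] pointing down, gripper open.
Joint ranges: [-3.04, 3.04], [-0.91, 1.82], [-1.04, 1.36], [-1.92, 1.95], [-1.52, 1.45], [-3.14, 3.14]. Speed limits (rad/s): [2.22, 2.22, 2.79, 3.14, 3.14, 3.14].

### API

Orientations are given as a 3x3 rotation matrix whose columns are the frame's x, y, z axes.
In Python, from cell import manip gives the robot as it stands.
- The arm moves only by the tool step_arm, never from a script. Its argument "deltas" is a list of rows, each a list of 3 entries, a list of its own where there are three numbers: the shift along the world's x, y, z in units of 30 mm (1.0 is 30 mm), then the turn, a rotation vector about the world's x, y, z in units of 6 degrees (1.0 is 6 degrees), then the opening, from 0 (shut) to 1 (fully open). In form: [[[x, y, z], [wx, wy, wz], fingers], ...]. A call has 1 to 5 rows; each row shifts and turns the commanded pose from where the row before left it; what a row does not reach is not made up. A row lasts 1/10 s, in which the tool goes at most 50 mm and 8.59 degrees, less where a joint would pass 70% of its speed; a pose out of reach is approached as far as the arm can. A call is refused whole if a number of a shift passes 1 or a number of a turn 1, either way. A call with a gripper value outside its range is refused whole. The fingers move at their own pace and stop on an object; "newtons" is the grip in N (left out, the last holds). Time passes only in rows, so rows that do not move let the fingers close. It gives the time, the measured TCP pose, the force, the opening and the grip force at its end, in the units of the state.
- manip.get_state(): the state, without advancing time (a new reading comes with each control period).
- manip.grab_frame(name): name is "scene" or "top" or "wrist"; returns the picture (420x560x3 uint8, red, green, blue); there is no depth.
- manip.camera_info(name): a dict with "camera_matrix" (3x3 intrinsics, pixels), "R" (3x3) and "t" (3): a world point X has camera coordinates R X + t. Camera axes: x right, y down, z forward; pixel columns grow to the right and rows downward; lengths in m; the calibration is good to about 2 mm. A picture is of the moment at which its call begins: read the wrist's pose just before it. camera_info takes no time and is no camera call; for the wrist camera it gives the pose at the moment of the call.
- manip.job_done(): hands the job in; it is judged then, once.
Trained networks look in the newest picture that a camera, given by its name, has taken for a name from the list of things; names that differ only in an ending like _2 or _b are one class to them, and where a whole thing is asked for, a point or a joint stands for the part that bears it (a point fixed in the world has none). Each returns a list of dicts, best first, with "p" (0 to 1); they miss things now and then, are a little off and sometimes report something else, mostly with a low value. They report only what shows in the picture. A call takes as long as a camera call.
- manip.boxes_of(camera, name): "position" ([x, y, z] in m, in world coordinates, good to about 4 mm: the middle of the surface that is visible of it).
- manip.mark_of(camera, name): "position" ([x, y, z] in m, in world coordinates, good to about 4 mm: a listed point, or the origin of a listed thing).
The state is a dict: "time": time; "joint_pos": joint angles; "qd": joint speeds; "joint_torque": joint torques, N m; "tcp_pos": TCP position; "ee_rot": TCP orientation; "contact_force": force on the tool from outside, world axes, zero at the start; "wrist_torque": the same for the moment, N m; "width": finger opening in m; "grip_force": force on a finger pad.
Only numpy, scipy, OpenCV 4.12 (cv2) and the standard library are available. Lean on these libraries where they do the work, as an engineer would, in place of code of your own. Each camera call takes 0.05 s, during which the arm holds its last target. There are 200 camera calls.

### The job

Before the bench scale is checked, line the four brass weights up by size on the marks of the grey rail: the smallest on the mark beside the red end stop, then each bigger one on the next mark, so that the biggest ends up farthest from the red stop. Stand each one upright in the middle of its mark, never tip one over, and leave the blue cleaner bottle where it stands.

Things in the scene. Friction and masses are not known exactly. Their poses are not given: they have to be found in the camera images.
- weight_s: The smallest of four loose brass check weights: an upright cylinder 20 mm in diameter and 30 mm high, topped by a narrow neck and a small knob about 12 mm wide; 42 mm high in all, about 60 g. Round, so it may be gripped across the cylinder in any direction. Origin: centre of its underside, z up along its axis.
- weight_m: The second smallest of four loose brass check weights: an upright cylinder 26 mm in diameter and 38 mm high, topped by a narrow neck and a small knob about 16 mm wide; 54 mm high in all, about 120 g. Round, so it may be gripped across the cylinder in any direction. Origin: centre of its underside, z up along its axis.
- weight_l: The second biggest of four loose brass check weights: an upright cylinder 32 mm in diameter and 48 mm high, topped by a narrow neck and a small knob about 20 mm wide; 68 mm high in all, about 240 g. Round, so it may be gripped across the cylinder in any direction. Origin: centre of its underside, z up along its axis.
- weight_xl: The biggest of four loose brass check weights: an upright cylinder 40 mm in diameter and 62 mm high, topped by a narrow neck and a small knob about 25 mm wide; 88 mm high in all, about 550 g. Round, so it may be gripped across the cylinder in any direction. Origin: centre of its underside, z up along its axis.
- mark1: One of four like fixed marks in a row 85 mm apart on a low grey rail board: white disc, black rim and centre dot, 60 mm across, 2 mm thick; this is an end mark. The board is 80 mm wide, 420 mm long, its top 12 mm above the table. Origin: centre of its underside, 2 mm below the face a weight stands on; y runs along the row towards mark4.
- mark2: One of four like fixed marks in a row 85 mm apart on a low grey rail board: white disc, black rim and centre dot, 60 mm across, 2 mm thick; this is between mark1 and mark3. Origin: centre of its underside, 2 mm below the face a weight stands on; y runs along the row towards mark4.
- mark3: One of four like fixed marks in a row 85 mm apart on a low grey rail board: white disc, black rim and centre dot, 60 mm across, 2 mm thick; this is between mark2 and mark4. Origin: centre of its underside, 2 mm below the face a weight stands on; y runs along the row towards mark4.
- mark4: One of four like fixed marks in a row 85 mm apart on a low grey rail board: white disc, black rim and centre dot, 60 mm across, 2 mm thick; this is the other end mark. Origin: centre of its underside, 2 mm below the face a weight stands on; y runs along the row towards mark4.
- red_stop: The red end stop, a fixed block 20 mm long (along the rail), 70 mm wide (across it) and 30 mm high, standing on one end of the rail board, 62 mm beyond the centre of the end mark there; it may be beside mark1 or beside mark4 (a like grey stop stands at the other end). Origin: centre of its underside.
- cleaner: A loose blue plastic bottle of spot cleaner with a white cap, 48 mm in diameter, 120 mm high, standing upright among the weights; to be left alone. Origin: centre of its underside.

How it is judged:
At the end, for the whole second after the job is handed in: Counting from the mark beside the red stop, the weights stand smallest, second smallest, second biggest, biggest: each on its mark, its axis within 13 mm of the mark's centre, upright within 0.12 rad, let go and at rest; the bottle is upright (within 0.15 rad) and within 30 mm of where it was (((horizontal distance between red_stop and mark1 below 0.12 m and (horizontal distance between weight_s and mark1 below 0.013 m and z of weight_s in the frame of mark1 between -0.003 and 0.006 m and angle between weight_s's own z axis and vertical below 0.12 rad and linear speed of weight_s below 0.02 m/s) and (horizontal distance between weight_m and mark2 below 0.013 m and z of weight_m in the frame of mark2 between -0.003 and 0.006 m and angle between weight_m's own z axis and vertical below 0.12 rad and linear speed of weight_m below 0.02 m/s) and (horizontal distance between weight_l and mark3 below 0.013 m and z of weight_l in the frame of mark3 between -0.003 and 0.006 m and angle between weight_l's own z axis and vertical below 0.12 rad and linear speed of weight_l below 0.02 m/s) and (horizontal distance between weight_xl and mark4 below 0.013 m and z of weight_xl in the frame of mark4 between -0.003 and 0.006 m and angle between weight_xl's own z axis and vertical below 0.12 rad and linear speed of weight_xl below 0.02 m/s)) or (horizontal distance between red_stop and mark4 below 0.12 m and (horizontal distance between weight_xl and mark1 below 0.013 m and z of weight_xl in the frame of mark1 between -0.003 and 0.006 m and angle between weight_xl's own z axis and vertical below 0.12 rad and linear speed of weight_xl below 0.02 m/s) and (horizontal distance between weight_l and mark2 below 0.013 m and z of weight_l in the frame of mark2 between -0.003 and 0.006 m and angle between weight_l's own z axis and vertical below 0.12 rad and linear speed of weight_l below 0.02 m/s) and (horizontal distance between weight_m and mark3 below 0.013 m and z of weight_m in the frame of mark3 between -0.003 and 0.006 m and angle between weight_m's own z axis and vertical below 0.12 rad and linear speed of weight_m below 0.02 m/s) and (horizontal distance between weight_s and mark4 below 0.013 m and z of weight_s in the frame of mark4 between -0.003 and 0.006 m and angle between weight_s's own z axis and vertical below 0.12 rad and linear speed of weight_s below 0.02 m/s))) and distance of cleaner from where it was at the start of the episode below 0.03 m and angle between cleaner's own z axis and vertical below 0.15 rad); the robot touches nothing.
It fails at once if a weight is tipped over (more than 1 rad from upright) (angle between any of weight_s, weight_m, weight_l, weight_xl's own z axis and vertical above 1 rad).
It fails at once if the cleaner bottle is knocked over (tilted more than 0.5 rad) or shifted by more than 30 mm (angle between cleaner's own z axis and vertical above 0.5 rad or distance of cleaner from where it was at the start of the episode above 0.03 m).
It also fails if it takes over 96 s, if anything falls off the work surface, if the arm or the gripper's body presses on something with over 40 N, if the wrist force passes 120 N, or if a joint passes its speed limit or range.

## Working session

There is one attempt and no reset: what is moved stays moved. The work goes in short steps, Python scripts to look and compute and a tool call to move; the robot and the scene stay as the last step left them, time stands still between calls to the robot, and variables do not carry over. Pictures are saved under pics/ and viewed, at most 14 in all, crops included, and the job is handed in when it is done.

Besides the shell and the picture viewer there is one more tool, called after ">>>" as name(argument=value, ...), one argument or row to a line, values as JSON. step_arm: Moves the arm, as the interface text tells. Its arguments: {"type":"object","properties":{"deltas":{"type":"array","items":{"type":"array"}},"newtons":{"type":"number"}},"required":["deltas"]}

```bash
mkdir -p pics
python3 - <<'E'
from cell import manip
import cv2
s=manip.get_state();print(s['time'],s['tcp_pos'],s['ee_rot'],s['width'])
for c in ['top','scene']:
    cv2.imwrite(f'pics/{c}0.png',manip.grab_frame(c)[:,:,::-1])
    for n in ['weight_s','weight_m','weight_l','weight_xl','mark1','mark2','mark3','mark4','red_stop','cleaner']:
        for d in manip.mark_of(c,n)[:4]: print(c,n,[round(float(v),4) for v in d['position']],round(d['p'],2))
print(manip.get_state()['time'])
E
```

```text
0.0 [ 0.17130877 -0.52245461  0.30325766] [[ 9.50241345e-01  3.11514613e-01 -1.78020717e-04]
 [ 3.11514573e-01 -9.50240477e-01  1.30652684e-03]
 [ 2.37839712e-04 -1.29697187e-03 -9.99999131e-01]] 0.08548736443578801
top weight_s [0.469, 0.1484, 0.0021] 0.64
top weight_s [0.4491, -0.2877, -0.0007] 0.58
top weight_s [0.4353, -0.123, -0.001] 0.56
top weight_m [0.469, 0.1484, 0.0021] 0.64
top weight_m [0.4491, -0.2877, -0.0007] 0.58
top weight_m [0.4353, -0.123, -0.001] 0.56
top weight_l [0.469, 0.1484, 0.0021] 0.64
top weight_l [0.4491, -0.2877, -0.0007] 0.58
top weight_l [0.4353, -0.123, -0.001] 0.56
top weight_xl [0.4442, -0.0023, -0.0021] 0.64
top mark1 [0.628, 0.0209, 0.0128] 0.97
top mark1 [0.6166, 0.1, 0.0102] 0.94
top mark1 [0.6542, -0.1538, 0.0113] 0.73
top mark1 [0.642, -0.0686, 0.015] 0.64
top mark2 [0.628, 0.0209, 0.0128] 0.97
top mark2 [0.6166, 0.1, 0.0102] 0.94
top mark2 [0.6542, -0.1538, 0.0113] 0.73
top mark2 [0.642, -0.0686, 0.015] 0.64
top mark3 [0.628, 0.0209, 0.0128] 0.97
top mark3 [0.6166, 0.1, 0.0102] 0.94
top mark3 [0.6542, -0.1538, 0.0113] 0.73
top mark3 [0.642, -
[... 785 characters left out ...]
, -0.1503, 0.0118] 0.89
scene mark1 [0.6201, 0.1041, 0.0143] 0.72
scene mark1 [0.6433, -0.0677, 0.0125] 0.6
scene mark2 [0.633, 0.0173, 0.011] 0.91
scene mark2 [0.6556, -0.1503, 0.0118] 0.89
scene mark2 [0.6201, 0.1041, 0.0143] 0.72
scene mark2 [0.6433, -0.0677, 0.0125] 0.6
scene mark3 [0.633, 0.0173, 0.011] 0.91
scene mark3 [0.6556, -0.1503, 0.0118] 0.89
scene mark3 [0.6201, 0.1041, 0.0143] 0.72
scene mark3 [0.6433, -0.0677, 0.0125] 0.6
scene mark4 [0.633, 0.0173, 0.011] 0.91
scene mark4 [0.6556, -0.1503, 0.0118] 0.89
scene mark4 [0.6201, 0.1041, 0.0143] 0.72
scene mark4 [0.6433, -0.0677, 0.0125] 0.6
scene red_stop [0.6595, -0.216, 0.0086] 0.67
scene cleaner [0.478, 0.2684, 0.0008] 0.98
1.1
```

View pics/top0.png

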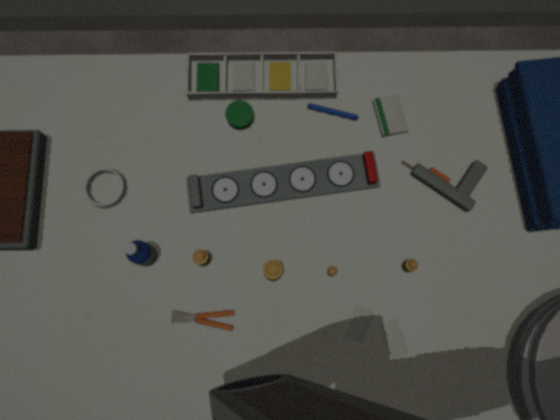

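View pics/scene0.png

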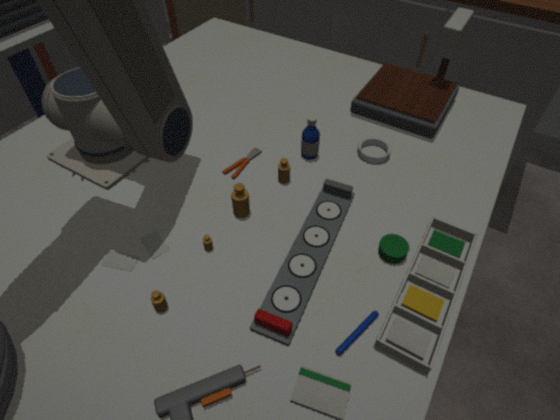

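The top view shows the red stop at (371,168), which is the −y end. The weights are s (332,271), m (410,265), l (201,258) and xl (273,270), and the bottle is at (140,253). Both cameras agree with the networks. The fitted targets are s (0.655,-0.151), m (0.643,-0.067), l (0.6305,0.017) and xl (0.618,0.101). I'll move above s first and turn the fingers to close across the rail.

>>> step_arm(
  deltas=[
    [[0.63, 0.945, -0.245], [0, 0, 0.954], 1],
    [[0.63, 0.945, -0.245], [0, 0, 0.954], 1],
    [[0.63, 0.945, -0.245], [0, 0, 0.954], 1],
    [[0.63, 0.945, -0.245], [0, 0, 0.954], 1],
    [[0.63, 0.945, -0.245], [0, 0, 0.954], 1],
  ],
)

```text
time: 1.6
tcp_pos: [0.2663, -0.3797, 0.2669]
ee_rot: [[0.682, 0.731, 0.0], [0.731, -0.682, -0.0], [-0.0, 0.0, -1.0]]
contact_force: [0.8, 0.1, 1.2]
width: 0.0853
grip_force: 0.0
```

>>> step_arm(
  deltas=[
    [[0.63, 0.945, -0.245], [0, 0, 0.954], 1],
    [[0.63, 0.945, -0.245], [0, 0, 0.954], 1],
    [[0.63, 0.945, -0.245], [0, 0, 0.954], 1],
    [[0.63, 0.945, -0.245], [0, 0, 0.954], 1],
    [[0.63, 0.945, -0.245], [0, 0, 0.954], 1],
  ],
)

```text
time: 2.1
tcp_pos: [0.3609, -0.2379, 0.2303]
ee_rot: [[0.248, 0.969, 0.0], [0.969, -0.248, -0.0], [-0.0, 0.001, -1.0]]
contact_force: [0.4, -1.2, -0.4]
width: 0.0853
grip_force: 0.0
```

>>> step_arm(
  deltas=[
    [[0.63, 0.945, -0.245], [0, 0, 0.954], 1],
    [[0.63, 0.945, -0.245], [0, 0, 0.954], 1],
    [[0.63, 0.945, -0.245], [0, 0, 0.954], 1],
    [[0.63, 0.945, -0.245], [0, 0, 0.954], 1],
    [[0, 0, 0], [0, 0, 0], 1],
  ],
)

```text
time: 2.6
tcp_pos: [0.437, -0.123, 0.2002]
ee_rot: [[-0.151, 0.989, -0.001], [0.989, 0.151, 0.001], [0.001, -0.0, -1.0]]
contact_force: [-0.3, -0.4, 0.4]
width: 0.0855
grip_force: 0.0
```

```bash
cat > look.py <<'E'
from cell import manip
import cv2,sys
def look(cam,names,f=None):
    im=manip.grab_frame(cam)
    if f: cv2.imwrite(f'pics/{f}.png',im[:,:,::-1])
    for n in names:
        for d in manip.mark_of(cam,n)[:4]: print(cam,n,[round(float(v),4) for v in d['position']],round(d['p'],2))
    s=manip.get_state(); print(s['time'],s['tcp_pos'].round(4) if hasattr(s['tcp_pos'],'round') else s['tcp_pos'],s['width'],s['grip_force'])
if __name__=='__main__': look(sys.argv[1],sys.argv[3:],sys.argv[2] if sys.argv[2]!='-' else None)
E
python3 look.py wrist w1 weight_s mark1
```

```text
wrist weight_s [0.4498, -0.2888, -0.0008] 0.95
wrist weight_s [0.4381, -0.1265, 0.0] 0.62
wrist weight_s [0.4421, -0.0028, -0.0013] 0.42
wrist mark1 [0.6394, -0.0652, 0.0157] 0.66
wrist mark1 [0.6548, -0.1497, 0.0132] 0.57
2.75 [ 0.4359 -0.1258  0.2011] 0.08576265741093744 0.0
```

View pics/w1.png

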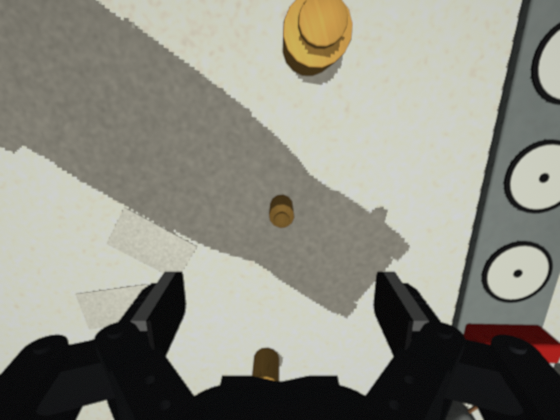

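Run:
```python
from cell import manip
import numpy as np
c=manip.camera_info('wrist');K,R,t=[np.array(c[k]) for k in('camera_matrix','R','t')]
for X in [(.4365,-.1262,0),(.4365,-.1262,.042),(.4485,-.287,.054),(.442,-.002,.088),(.6548,-.151,.014),(.6427,-.0669,.014)]:
    p=K@(R@np.array(X)+t);print(X,(p[:2]/p[2]).round())
print(-R.T@t)
```

```text
(0.4365, -0.1262, 0) [281. 201.]
(0.4365, -0.1262, 0.042) [281. 217.]
(0.4485, -0.287, 0.054) [268. 400.]
(0.442, -0.002, 0.088) [329.  13.]
(0.6548, -0.151, 0.014) [524. 267.]
(0.6427, -0.0669, 0.014) [549. 171.]
[ 0.42382548 -0.04750935  0.27098212]
```

Run:
```python
from cell import manip
import numpy as np,cv2
T=[(.6548,-.151),(.6427,-.0669),(.6305,.0173),(.6184,.1014)]
for cam,f in (('top','top0'),('scene','scene0'),('wrist','w1')):
    c=manip.camera_info(cam);K,R,t=[np.array(c[k]) for k in('camera_matrix','R','t')]
    H=K@np.column_stack([R[:,0],R[:,1],R[:,2]*.014+t])
    g=cv2.cvtColor(cv2.imread(f'pics/{f}.png'),cv2.COLOR_BGR2GRAY)
    # rectify to 0.5 mm/px, x .56-.72, y -.22...18
    A=np.array([[.0005,0,.56],[0,.0005,-.22],[0,0,1]])
    r=cv2.warpPerspective(g,np.linalg.inv(H@A),(320,800),flags=cv2.INTER_LINEAR)
    yy,xx=np.mgrid[-60:61,-60:61]; d=np.hypot(xx,yy)*.5
    tm=np.where(d<3,60,np.where(d<25,230,np.where(d<30,40,110))).astype(np.uint8)
    m=cv2.matchTemplate(r,tm,cv2.TM_CCOEFF_NORMED)
    for x,y in T:
        cx,cy=int((x-.56)/.0005)-60,int((y+.22)/.0005)-60
        w=m[max(cy-30,0):cy+30,max(cx-30,0):cx+30]; _,v,_,p=cv2.minMaxLoc(w)
        px,py=p[0]+max(cx-30,0)+60,p[1]+max(cy-30,0)+60
        print(cam,(x,y),'->',round(.56+px*.0005,4),round(-.22+py*.0005,4),round(v,2))
```

```text
top (0.6548, -0.151) -> 0.651 -0.151 0.9
top (0.6427, -0.0669) -> 0.64 -0.067 0.89
top (0.6305, 0.0173) -> 0.629 0.017 0.9
top (0.6184, 0.1014) -> 0.618 0.101 0.9
scene (0.6548, -0.151) -> 0.6515 -0.151 0.9
scene (0.6427, -0.0669) -> 0.6405 -0.0665 0.89
scene (0.6305, 0.0173) -> 0.6295 0.018 0.88
scene (0.6184, 0.1014) -> 0.6185 0.1025 0.88
wrist (0.6548, -0.151) -> 0.6505 -0.157 0.86
wrist (0.6427, -0.0669) -> 0.6385 -0.073 0.65
wrist (0.6305, 0.0173) -> 0.628 0.0115 0.2
wrist (0.6184, 0.1014) -> 0.603 0.086 0.0
```

>>> step_arm(
  deltas=[
    [[0, 0, -0.95], [0, 0, 0], 1],
    [[0, 0, -0.95], [0, 0, 0], 1],
    [[0, 0, -0.95], [0, 0, 0], 0.7],
    [[0, 0, -0.85], [0, 0, 0], 0.6],
    [[0, 0, -0.4], [0, 0, 0], 0.5],
  ],
  newtons=35,
)

```text
time: 3.25
tcp_pos: [0.4348, -0.1266, 0.0764]
ee_rot: [[-0.141, 0.99, -0.002], [0.99, 0.141, 0.001], [0.001, -0.002, -1.0]]
contact_force: [-0.0, 0.3, -0.6]
width: 0.0437
grip_force: 0.0
```

>>> step_arm(
  deltas=[
    [[0, 0, 0], [0, 0, 0], 0],
    [[0, 0, 0], [0, 0, 0], 0],
    [[0, 0, 0], [0, 0, 0], 0],
    [[0, 0, 0], [0, 0, 0], 0],
    [[0, 0, 0], [0, 0, 0], 0],
  ],
  newtons=35,
)

```text
time: 3.75
tcp_pos: [0.4361, -0.1259, 0.0786]
ee_rot: [[-0.144, 0.99, 0.001], [0.99, 0.144, -0.001], [-0.001, 0.001, -1.0]]
contact_force: [0.4, -0.8, -1.2]
width: 0.0187
grip_force: 34.2
```

>>> step_arm(
  deltas=[
    [[0, 0, 0.6], [0, 0, 0], 0],
    [[0, 0, 1], [0, 0, 0], 0],
    [[0.8, -0.1, 0.4], [0, 0, 0], 0],
    [[0.95, -0.12, 0], [0, 0, 0], 0],
    [[0.95, -0.12, 0], [0, 0, 0], 0],
  ],
)

```text
time: 4.25
tcp_pos: [0.5181, -0.136, 0.1392]
ee_rot: [[-0.144, 0.99, 0.002], [0.99, 0.144, -0.001], [-0.001, 0.002, -1.0]]
contact_force: [0.7, 0.2, 0.6]
width: 0.0185
grip_force: 34.3
```

>>> step_arm(
  deltas=[
    [[0.95, -0.12, 0], [0, 0, 0], 0],
    [[0.95, -0.12, 0], [0, 0, 0], 0],
    [[0.95, -0.12, 0], [0, 0, 0], 0],
    [[0.95, -0.12, 0], [0, 0, 0], 0],
    [[0.67, -0.05, 0], [0, 0, 0], 0],
  ],
)

```text
time: 4.75
tcp_pos: [0.6527, -0.152, 0.138]
ee_rot: [[-0.144, 0.99, 0.001], [0.99, 0.144, -0.0], [-0.0, 0.001, -1.0]]
contact_force: [0.0, -0.5, -0.7]
width: 0.0186
grip_force: 34.3
```

>>> step_arm(
  deltas=[
    [[0, 0, -0.6], [0, 0, 0], 0],
    [[0, 0, -0.5], [0, 0, 0], 0],
    [[0, 0, -0.3], [0, 0, 0], 0],
    [[0, 0, -0.1], [0, 0, 0], 0],
    [[0, 0, 0], [0, 0, 0], 0],
  ],
)

```text
time: 5.25
tcp_pos: [0.651, -0.1518, 0.0932]
ee_rot: [[-0.144, 0.99, -0.0], [0.99, 0.144, -0.0], [-0.0, -0.0, -1.0]]
contact_force: [1.3, 0.1, -0.5]
width: 0.0189
grip_force: 34.3
```

```bash
python3 look.py scene s1 weight_s
```

```text
scene weight_s [0.4467, -0.2886, 0.0014] 0.74
scene weight_s [0.6507, -0.1566, 0.0112] 0.57
5.35 [ 0.6513 -0.152   0.0938] 0.018770572632407816 34.33808522997424
```

View pics/s1.png

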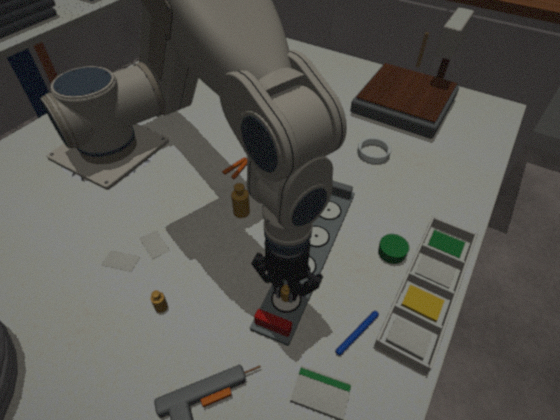

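Scene view: weight s stands centred over the end mark at (286,298), beside the red stop at (273,322). I'll release it and go for m.

>>> step_arm(
  deltas=[
    [[0, 0, -0.03], [0, 0, 0], 0],
    [[0, 0, 0], [0, 0, 0], 0.3],
    [[0, 0, 0], [0, 0, 0], 0.4],
    [[0, 0, 0], [0, 0, 0], 0.6],
    [[0, 0, 0.3], [0, 0, 0], 0.8],
  ],
)

```text
time: 5.85
tcp_pos: [0.6505, -0.1517, 0.1003]
ee_rot: [[-0.144, 0.99, -0.002], [0.99, 0.144, 0.001], [0.001, -0.002, -1.0]]
contact_force: [1.0, 0.4, -0.4]
width: 0.0619
grip_force: 0.0
```

>>> step_arm(
  deltas=[
    [[0, 0, 0.7], [0, 0, 0], 1],
    [[0, 0, 1], [0, 0, 0], 1],
    [[0, 0, 1], [0, 0, 0], 1],
    [[-0.84, -0.56, 0], [0, 0, 0], 1],
    [[-0.84, -0.56, 0], [0, 0, 0], 1],
  ],
)

```text
time: 6.35
tcp_pos: [0.6008, -0.1855, 0.1838]
ee_rot: [[-0.146, 0.989, 0.003], [0.989, 0.146, -0.001], [-0.002, 0.002, -1.0]]
contact_force: [-0.4, -0.9, -0.5]
width: 0.0852
grip_force: 0.0
```

>>> step_arm(
  deltas=[
    [[-0.84, -0.56, 0], [0, 0, 0], 1],
    [[-0.84, -0.56, 0], [0, 0, 0], 1],
    [[-0.84, -0.56, 0], [0, 0, 0], 1],
    [[-0.84, -0.56, 0], [0, 0, 0], 1],
    [[-0.84, -0.56, 0], [0, 0, 0], 1],
  ],
)

```text
time: 6.85
tcp_pos: [0.4737, -0.27, 0.1829]
ee_rot: [[-0.144, 0.99, 0.001], [0.99, 0.144, -0.001], [-0.001, 0.001, -1.0]]
contact_force: [0.1, 0.9, 0.5]
width: 0.0857
grip_force: 0.0
```

>>> step_arm(
  deltas=[
    [[-0.89, -0.6, 0], [0, 0, 0], 1],
    [[0, 0, 0], [0, 0, 0], 1],
  ],
)

```text
time: 7.05
tcp_pos: [0.4456, -0.289, 0.183]
ee_rot: [[-0.141, 0.99, -0.0], [0.99, 0.141, -0.001], [-0.001, -0.0, -1.0]]
contact_force: [1.0, 0.2, -0.1]
width: 0.085
grip_force: 0.0
```

```bash
python3 look.py scene s2 weight_s;python3 look.py wrist w2 weight_s; python3 look.py top t2 weight_s weight_xl cleaner
```

```text
scene weight_s [0.4714, 0.1483, -0.0044] 0.8
scene weight_s [0.4457, -0.2866, 0.0021] 0.7
scene weight_s [0.6505, -0.1541, 0.0118] 0.54
7.15 [ 0.4477 -0.2879  0.1829] 0.0851961038613738 0.0
wrist weight_s [0.4489, -0.2871, -0.003] 0.79
7.25 [ 0.4485 -0.2873  0.1825] 0.08530537876461794 0.0
top weight_s [0.4499, -0.2901, -0.0019] 0.76
top weight_s [0.6453, -0.1472, 0.0145] 0.66
top weight_xl [0.4424, -0.0021, -0.0014] 0.63
top cleaner [0.477, 0.266, -0.0046] 0.95
7.45 [ 0.4485 -0.2869  0.182 ] 0.0852476836115375 0.0
```

View pics/s2.png

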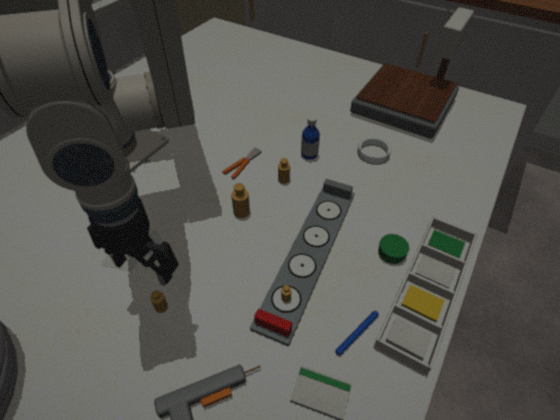

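Scene view: s stands upright and centred on its mark at (286,296). Now m.

>>> step_arm(
  deltas=[
    [[0, 0, -0.95], [0, 0, 0], 1],
    [[0, 0, -0.95], [0, 0, 0], 1],
    [[0, 0, -0.9], [0, 0, 0], 0.8],
    [[0, 0, -0.4], [0, 0, 0], 0.6],
    [[0, 0, -0.15], [0, 0, 0], 0.5],
  ],
  newtons=45,
)

```text
time: 7.95
tcp_pos: [0.4479, -0.2869, 0.0805]
ee_rot: [[-0.145, 0.989, -0.001], [0.989, 0.145, 0.001], [0.002, -0.001, -1.0]]
contact_force: [-0.4, -1.1, 0.8]
width: 0.0441
grip_force: 0.0
```

>>> step_arm(
  deltas=[
    [[0, 0, 0], [0, 0, 0], 0],
    [[0, 0, 0], [0, 0, 0], 0],
    [[0, 0, 0], [0, 0, 0], 0],
    [[0, 0, 0], [0, 0, 0], 0],
    [[0, 0, 0], [0, 0, 0], 0],
  ],
  newtons=45,
)

```text
time: 8.45
tcp_pos: [0.4481, -0.2876, 0.0822]
ee_rot: [[-0.144, 0.99, 0.001], [0.99, 0.144, -0.001], [-0.001, 0.001, -1.0]]
contact_force: [0.5, 1.5, 2.7]
width: 0.025
grip_force: 44.4
```

>>> step_arm(
  deltas=[
    [[0, 0, 0.6], [0, 0, 0], 0],
    [[0, 0, 0.9], [0, 0, 0], 0],
    [[0, 0, 1], [0, 0, 0], 0],
    [[0, 0, 0.5], [0, 0, 0], 0],
    [[0.6, 0.7, 0], [0, 0, 0], 0],
  ],
)

```text
time: 8.95
tcp_pos: [0.4659, -0.2684, 0.1743]
ee_rot: [[-0.141, 0.99, 0.003], [0.99, 0.141, -0.003], [-0.004, 0.003, -1.0]]
contact_force: [0.6, -0.6, -1.6]
width: 0.0247
grip_force: 44.5
```

>>> step_arm(
  deltas=[
    [[0.8, 0.916, 0], [0, 0, 0], 0],
    [[0.8, 0.916, 0], [0, 0, 0], 0],
    [[0.8, 0.916, 0], [0, 0, 0], 0],
    [[0.8, 0.916, 0], [0, 0, 0], 0],
    [[0.8, 0.916, 0], [0, 0, 0], 0],
  ],
)

```text
time: 9.45
tcp_pos: [0.5867, -0.1278, 0.1718]
ee_rot: [[-0.144, 0.99, 0.0], [0.99, 0.144, -0.0], [-0.0, 0.0, -1.0]]
contact_force: [0.6, -0.3, -1.6]
width: 0.0247
grip_force: 44.4
```

>>> step_arm(
  deltas=[
    [[0.8, 0.916, 0], [0, 0, 0], 0],
    [[0.8, 0.916, 0], [0, 0, 0], 0],
    [[0.2, 0.22, 0], [0, 0, 0], 0],
    [[0, 0, -0.5], [0, 0, 0], 0],
    [[0, 0, -0.8], [0, 0, 0], 0],
  ],
)

```text
time: 9.95
tcp_pos: [0.6407, -0.0673, 0.1335]
ee_rot: [[-0.145, 0.989, 0.003], [0.989, 0.145, -0.001], [-0.001, 0.003, -1.0]]
contact_force: [0.7, -0.7, -1.8]
width: 0.0245
grip_force: 44.5
```

>>> step_arm(
  deltas=[
    [[0, 0, -0.7], [0, 0, 0], 0],
    [[0, 0, -0.4], [0, 0, 0], 0],
    [[0, 0, -0.1], [0, 0, 0], 0],
    [[0, 0, 0], [0, 0, 0], 0],
    [[0, 0, 0], [0, 0, 0], 0],
  ],
)

```text
time: 10.45
tcp_pos: [0.6401, -0.0678, 0.0972]
ee_rot: [[-0.144, 0.99, 0.001], [0.99, 0.144, -0.0], [-0.0, 0.001, -1.0]]
contact_force: [0.6, 0.5, -1.9]
width: 0.0249
grip_force: 44.5
```

```bash
python3 look.py scene s3 weight_s
```

```text
scene weight_s [0.653, -0.1532, 0.0107] 0.64
scene weight_s [0.4711, 0.1456, -0.0011] 0.46
10.55 [ 0.6402 -0.0677  0.0971] 0.024378814315384377 44.496489954181015
```

View pics/s3.png

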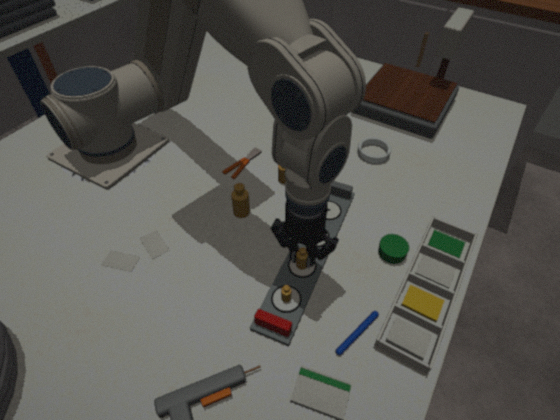

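Scene view: m is centred over the second mark at (302,265). I'll release it and go to l.

>>> step_arm(
  deltas=[
    [[0, 0, -0.05], [0, 0, 0], 0],
    [[0, 0, 0], [0, 0, 0], 0.35],
    [[0, 0, 0], [0, 0, 0], 0.5],
    [[0, 0, 0], [0, 0, 0], 0.7],
    [[0, 0, 0.3], [0, 0, 0], 0.9],
  ],
)

```text
time: 11.05
tcp_pos: [0.6394, -0.0673, 0.1032]
ee_rot: [[-0.144, 0.99, -0.002], [0.99, 0.144, 0.001], [0.001, -0.002, -1.0]]
contact_force: [0.6, 0.0, -0.3]
width: 0.0704
grip_force: 0.0
```

>>> step_arm(
  deltas=[
    [[0, 0, 0.7], [0, 0, 0], 1],
    [[0, 0, 1], [0, 0, 0], 1],
    [[0, 0, 1], [0, 0, 0], 1],
    [[-0.704, 0.896, 0], [0, 0, 0], 1],
    [[-0.704, 0.896, 0], [0, 0, 0], 1],
  ],
)

```text
time: 11.55
tcp_pos: [0.5978, -0.0138, 0.1866]
ee_rot: [[-0.143, 0.99, 0.003], [0.99, 0.143, -0.0], [-0.001, 0.002, -1.0]]
contact_force: [-0.6, 1.3, 0.2]
width: 0.0854
grip_force: 0.0
```

>>> step_arm(
  deltas=[
    [[-0.704, 0.896, 0], [0, 0, 0], 1],
    [[-0.704, 0.896, 0], [0, 0, 0], 1],
    [[-0.704, 0.896, 0], [0, 0, 0], 1],
    [[-0.704, 0.896, 0], [0, 0, 0], 1],
    [[-0.704, 0.896, 0], [0, 0, 0], 1],
  ],
)

```text
time: 12.05
tcp_pos: [0.4912, 0.1216, 0.1858]
ee_rot: [[-0.144, 0.99, 0.001], [0.99, 0.144, 0.0], [0.0, 0.001, -1.0]]
contact_force: [0.5, -0.2, 0.3]
width: 0.0852
grip_force: 0.0
```

>>> step_arm(
  deltas=[
    [[-0.7, 0.9, 0], [0, 0, 0], 1],
    [[0, 0, 0], [0, 0, 0], 1],
  ],
)

```text
time: 12.25
tcp_pos: [0.4687, 0.15, 0.1859]
ee_rot: [[-0.147, 0.989, -0.0], [0.989, 0.147, 0.001], [0.001, -0.0, -1.0]]
contact_force: [-0.1, -0.1, -0.5]
width: 0.0854
grip_force: 0.0
```

```bash
python3 look.py scene s4 weight_s;python3 look.py wrist w4 weight_l weight_xl; python3 look.py top t4 weight_s
```

```text
scene weight_s [0.6401, -0.0689, 0.0157] 0.74
scene weight_s [0.6506, -0.155, 0.0127] 0.64
scene weight_s [0.4686, 0.1446, -0.0024] 0.59
12.35 [0.4711 0.1482 0.1859] 0.08513744672280532 0.0
wrist weight_l [0.4676, 0.1498, -0.0011] 0.7
wrist weight_xl [0.4422, -0.0036, -0.0012] 0.76
12.5 [0.4718 0.1471 0.1853] 0.08543213185594453 0.0
top weight_s [0.4682, 0.1451, 0.0032] 0.51
top weight_s [0.6188, 0.1018, 0.0094] 0.51
top weight_s [0.6399, -0.0722, 0.0117] 0.47
top weight_s [0.6463, -0.1519, 0.0128] 0.4
12.6 [0.4717 0.147  0.1851] 0.08557288341255852 0.0
```

View pics/s4.png

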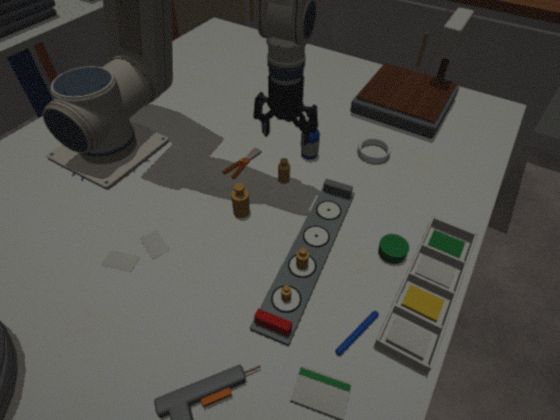

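m stands centred at (302,265), and the bottle is undisturbed. Now grasp l.

>>> step_arm(
  deltas=[
    [[-0.04, 0, -0.9], [0, 0, 0], 1],
    [[0, 0, -0.95], [0, 0, 0], 1],
    [[0, 0, -0.9], [0, 0, 0], 0.8],
    [[0, 0, -0.4], [0, 0, 0], 0.7],
    [[0, 0, -0.1], [0, 0, 0], 0.6],
  ],
  newtons=60,
)

```text
time: 13.1
tcp_pos: [0.4696, 0.147, 0.086]
ee_rot: [[-0.143, 0.99, -0.003], [0.99, 0.143, -0.0], [-0.0, -0.003, -1.0]]
contact_force: [0.5, -0.2, -0.4]
width: 0.0519
grip_force: 0.0
```

>>> step_arm(
  deltas=[
    [[0, 0, 0], [0, 0, 0], 0.2],
    [[0, 0, 0], [0, 0, 0], 0.1],
    [[0, 0, 0], [0, 0, 0], 0],
    [[0, 0, 0], [0, 0, 0], 0],
    [[0, 0, 0], [0, 0, 0], 0],
  ],
  newtons=60,
)

```text
time: 13.6
tcp_pos: [0.4702, 0.1477, 0.0881]
ee_rot: [[-0.144, 0.99, 0.001], [0.99, 0.144, 0.0], [-0.0, 0.001, -1.0]]
contact_force: [-1.3, -0.4, 1.6]
width: 0.0306
grip_force: 59.6
```

>>> step_arm(
  deltas=[
    [[0, 0, 0.6], [0, 0, 0], 0],
    [[0, 0, 0.9], [0, 0, 0], 0],
    [[0, 0, 1], [0, 0, 0], 0],
    [[0, 0, 0.5], [0, 0, 0], 0],
    [[0.2, -0.2, 0], [0, 0, 0], 0],
  ],
)

```text
time: 14.1
tcp_pos: [0.4764, 0.1421, 0.1797]
ee_rot: [[-0.145, 0.989, 0.004], [0.989, 0.145, 0.001], [0.0, 0.004, -1.0]]
contact_force: [-0.5, 0.4, -2.5]
width: 0.0303
grip_force: 59.9
```

>>> step_arm(
  deltas=[
    [[0.85, -0.7, 0], [0, 0, 0], 0],
    [[0.85, -0.7, 0], [0, 0, 0], 0],
    [[0.85, -0.7, 0], [0, 0, 0], 0],
    [[0.85, -0.7, 0], [0, 0, 0], 0],
    [[0.85, -0.7, 0], [0, 0, 0], 0],
  ],
)

```text
time: 14.6
tcp_pos: [0.6042, 0.0352, 0.1759]
ee_rot: [[-0.144, 0.99, -0.002], [0.99, 0.144, 0.0], [0.0, -0.002, -1.0]]
contact_force: [0.4, 0.2, -2.5]
width: 0.0303
grip_force: 59.9
```

>>> step_arm(
  deltas=[
    [[0.84, -0.66, 0], [0, 0, 0], 0],
    [[0, 0, -0.5], [0, 0, 0], 0],
    [[0, 0, -0.8], [0, 0, 0], 0],
    [[0, 0, -0.7], [0, 0, 0], 0],
    [[0, 0, -0.4], [0, 0, 0], 0],
  ],
)

```text
time: 15.1
tcp_pos: [0.6277, 0.0164, 0.1023]
ee_rot: [[-0.144, 0.99, -0.004], [0.99, 0.144, 0.0], [0.001, -0.004, -1.0]]
contact_force: [-0.0, -0.3, -2.3]
width: 0.0305
grip_force: 60.1
```

>>> step_arm(
  deltas=[
    [[0, 0, -0.1], [0, 0, 0], 0],
    [[0, 0, -0.04], [0, 0, 0], 0],
    [[0, 0, 0], [0, 0, 0], 0],
  ],
)

```text
time: 15.4
tcp_pos: [0.6279, 0.0165, 0.1017]
ee_rot: [[-0.144, 0.99, -0.001], [0.99, 0.144, -0.001], [-0.0, -0.001, -1.0]]
contact_force: [-6.6, -0.7, 6.3]
width: 0.0306
grip_force: 61.9
```

```bash
python3 look.py scene s5 weight_l
```

```text
scene weight_l [0.653, -0.1543, 0.0122] 0.67
scene weight_l [0.6375, -0.0686, 0.0162] 0.63
scene weight_l [0.6285, 0.0153, 0.01] 0.6
15.5 [0.628  0.0165 0.1017] 0.030342927832219858 61.92535745445639
```

View pics/s5.png

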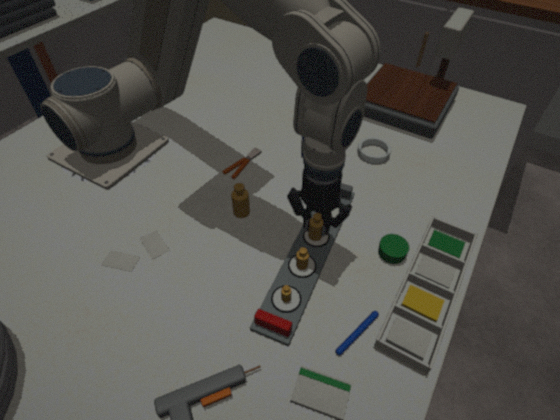

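l rests on the third mark at (316,236). I'll release it and move to xl.

>>> step_arm(
  deltas=[
    [[0, 0, 0], [0, 0, 0], 0.4],
    [[0, 0, 0], [0, 0, 0], 0.5],
    [[0, 0, 0], [0, 0, 0], 0.7],
    [[0, 0, 0], [0, 0, 0], 0.8],
    [[0, 0, 0.3], [0, 0, 0], 1],
  ],
)

```text
time: 16.0
tcp_pos: [0.6281, 0.0169, 0.1095]
ee_rot: [[-0.144, 0.99, -0.002], [0.99, 0.144, 0.0], [0.001, -0.002, -1.0]]
contact_force: [0.3, -0.4, 0.7]
width: 0.0808
grip_force: 0.0
```

>>> step_arm(
  deltas=[
    [[0, 0, 1], [0, 0, 0], 1],
    [[0, 0, 1], [0, 0, 0], 1],
    [[0, 0, 1], [0, 0, 0], 1],
    [[-0.89, -0.09, 0], [0, 0, 0], 1],
    [[-0.89, -0.09, 0], [0, 0, 0], 1],
  ],
)

```text
time: 16.5
tcp_pos: [0.5753, 0.0114, 0.2018]
ee_rot: [[-0.144, 0.99, 0.003], [0.99, 0.144, -0.0], [-0.001, 0.003, -1.0]]
contact_force: [0.4, 0.1, 0.4]
width: 0.0851
grip_force: 0.0
```

>>> step_arm(
  deltas=[
    [[-0.89, -0.09, 0], [0, 0, 0], 1],
    [[-0.89, -0.09, 0], [0, 0, 0], 1],
    [[-0.89, -0.09, 0], [0, 0, 0], 1],
    [[-0.89, -0.09, 0], [0, 0, 0], 1],
    [[-0.89, -0.09, 0], [0, 0, 0], 1],
  ],
)

```text
time: 17.0
tcp_pos: [0.4407, -0.002, 0.2011]
ee_rot: [[-0.144, 0.99, 0.001], [0.99, 0.144, -0.0], [-0.0, 0.001, -1.0]]
contact_force: [-0.6, -0.1, 0.4]
width: 0.0852
grip_force: 0.0
```

>>> step_arm(
  deltas=[
    [[0, 0, 0], [0, 0, 0], 1],
    [[0, 0, 0], [0, 0, 0], 1],
  ],
)

```text
time: 17.2
tcp_pos: [0.442, -0.0021, 0.2014]
ee_rot: [[-0.144, 0.99, 0.002], [0.99, 0.144, -0.0], [-0.001, 0.002, -1.0]]
contact_force: [-0.4, -0.5, -0.1]
width: 0.0853
grip_force: 0.0
```

```bash
python3 look.py wrist w6 weight_xl; python3 look.py scene s6 weight_xl weight_l
```

```text
wrist weight_xl [0.44, -0.0049, -0.0035] 0.62
wrist weight_xl [0.627, 0.0175, 0.0151] 0.35
17.3 [ 0.4427 -0.0021  0.2009] 0.08553297017021554 0.0
scene weight_xl [0.435, -0.0031, -0.0018] 0.61
scene weight_l [0.6256, 0.0156, 0.0109] 0.93
scene weight_l [0.6402, -0.0677, 0.0153] 0.8
scene weight_l [0.6517, -0.1518, 0.0111] 0.5
17.45 [ 0.4424 -0.002   0.2003] 0.08510140331513127 0.0
```

View pics/w6.png

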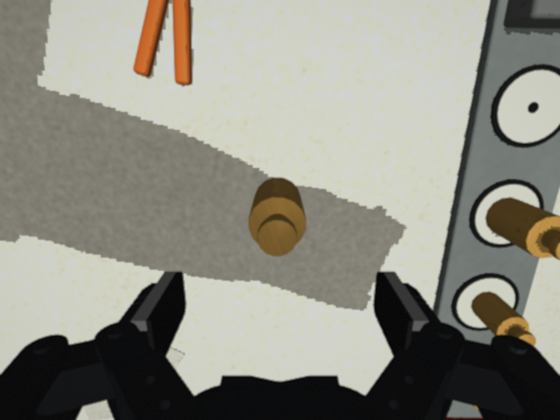

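xl sits midway between the pads, at column 277 of about 280. Going down on it.

>>> step_arm(
  deltas=[
    [[-0.05, -0.04, -0.7], [0, 0, 0], 1],
    [[0, 0, -0.95], [0, 0, 0], 1],
    [[0, 0, -0.95], [0, 0, 0], 1],
    [[0, 0, -0.5], [0, 0, 0], 0.9],
    [[0, 0, -0.15], [0, 0, 0], 0.8],
  ],
  newtons=90,
)

```text
time: 17.95
tcp_pos: [0.4398, -0.003, 0.1012]
ee_rot: [[-0.144, 0.99, -0.003], [0.99, 0.144, 0.001], [0.001, -0.003, -1.0]]
contact_force: [0.3, 0.9, 0.3]
width: 0.0685
grip_force: 0.0
```

>>> step_arm(
  deltas=[
    [[0, 0, 0], [0, 0, 0], 0.4],
    [[0, 0, 0], [0, 0, 0], 0.3],
    [[0, 0, 0], [0, 0, 0], 0.2],
    [[0, 0, 0], [0, 0, 0], 0.1],
    [[0, 0, 0], [0, 0, 0], 0],
  ],
  newtons=90,
)

```text
time: 18.45
tcp_pos: [0.4406, -0.0033, 0.1039]
ee_rot: [[-0.144, 0.99, 0.002], [0.99, 0.144, -0.0], [-0.001, 0.002, -1.0]]
contact_force: [-1.6, 1.0, 6.4]
width: 0.0382
grip_force: 91.2
```

>>> step_arm(
  deltas=[
    [[0, 0, 0], [0, 0, 0], 0],
    [[0, 0, 0.6], [0, 0, 0], 0],
    [[0, 0, 0.7], [0, 0, 0], 0],
    [[0, 0, 0.7], [0, 0, 0], 0],
    [[0, 0, 0.5], [0, 0, 0], 0],
  ],
)

```text
time: 18.95
tcp_pos: [0.4403, -0.0032, 0.1793]
ee_rot: [[-0.144, 0.99, 0.001], [0.99, 0.144, -0.0], [-0.0, 0.001, -1.0]]
contact_force: [0.4, 0.0, -5.7]
width: 0.0377
grip_force: 91.5
```

>>> step_arm(
  deltas=[
    [[0.6, 0.35, 0], [0, 0, 0], 0],
    [[0.85, 0.5, 0], [0, 0, 0], 0],
    [[0.85, 0.5, 0], [0, 0, 0], 0],
    [[0.85, 0.5, 0], [0, 0, 0], 0],
    [[0.85, 0.5, 0], [0, 0, 0], 0],
  ],
)

```text
time: 19.45
tcp_pos: [0.561, 0.0681, 0.1779]
ee_rot: [[-0.144, 0.99, -0.0], [0.99, 0.144, 0.0], [0.0, -0.0, -1.0]]
contact_force: [1.4, -0.7, -4.8]
width: 0.0379
grip_force: 91.9
```

>>> step_arm(
  deltas=[
    [[0.85, 0.5, 0], [0, 0, 0], 0],
    [[0.7, 0.4, 0], [0, 0, 0], 0],
    [[0.37, 0.21, 0], [0, 0, 0], 0],
    [[0, 0, -0.4], [0, 0, 0], 0],
    [[0, 0, -0.7], [0, 0, 0], 0],
  ],
)

```text
time: 19.95
tcp_pos: [0.6179, 0.1007, 0.1448]
ee_rot: [[-0.145, 0.989, 0.001], [0.989, 0.145, -0.0], [-0.0, 0.001, -1.0]]
contact_force: [-0.4, 0.4, -4.2]
width: 0.0376
grip_force: 91.9
```

>>> step_arm(
  deltas=[
    [[0, 0, -0.6], [0, 0, 0], 0],
    [[0, 0, -0.3], [0, 0, 0], 0],
    [[0, 0, -0.02], [0, 0, 0], 0],
    [[0, 0, 0], [0, 0, 0], 0],
  ],
)

```text
time: 20.35
tcp_pos: [0.6162, 0.1002, 0.118]
ee_rot: [[-0.144, 0.99, -0.002], [0.99, 0.144, -0.0], [0.0, -0.002, -1.0]]
contact_force: [-7.0, -0.2, 6.9]
width: 0.0377
grip_force: 93.3
```

```bash
python3 look.py scene s7 weight_xl
```

```text
scene weight_xl [0.6135, 0.1039, 0.0135] 0.87
20.45 [0.6162 0.1003 0.118 ] 0.0373606373771147 93.28952077659778
```

View pics/s7.png

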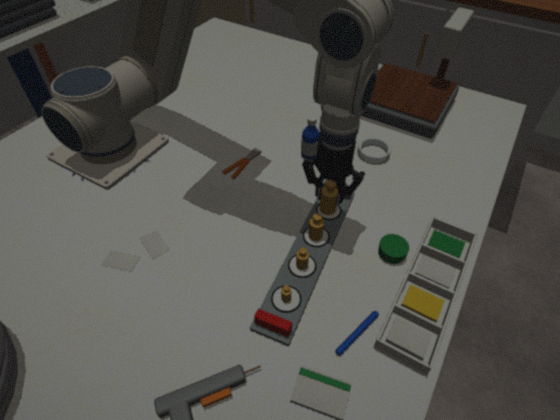

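xl is down on the last mark at (329,208). Contact is felt: the force reads +7 N and the weight is no longer hanging. I'll release and back off.

>>> step_arm(
  deltas=[
    [[0, 0, 0], [0, 0, 0], 0.5],
    [[0, 0, 0], [0, 0, 0], 0.6],
    [[0, 0, 0], [0, 0, 0], 0.8],
    [[0, 0, 0], [0, 0, 0], 1],
    [[0, 0, 0.3], [0, 0, 0], 1],
  ],
)

```text
time: 20.95
tcp_pos: [0.6173, 0.1005, 0.1255]
ee_rot: [[-0.144, 0.99, -0.002], [0.99, 0.144, -0.0], [0.0, -0.002, -1.0]]
contact_force: [-0.2, -0.7, -0.2]
width: 0.0858
grip_force: 0.0
```

>>> step_arm(
  deltas=[
    [[0, 0, 1], [0, 0, 0], 1],
    [[0, 0, 1], [0, 0, 0], 1],
    [[0, 0, 1], [0, 0, 0], 1],
    [[0, 0, 1], [0, 0, 0], 1],
    [[-0.8, -0.5, 0], [0, 0, 0], 1],
  ],
)

```text
time: 21.45
tcp_pos: [0.5966, 0.0863, 0.2509]
ee_rot: [[-0.145, 0.989, 0.008], [0.989, 0.145, 0.0], [-0.001, 0.008, -1.0]]
contact_force: [-0.0, -0.1, -0.2]
width: 0.0854
grip_force: 0.0
```

>>> step_arm(
  deltas=[
    [[-0.9, -0.5, 0], [0, 0, 0], 1],
    [[-0.9, -0.5, 0], [0, 0, 0], 1],
    [[-0.9, -0.5, 0], [0, 0, 0], 1],
    [[-0.9, -0.5, 0], [0, 0, 0], 1],
    [[-0.9, -0.5, 0], [0, 0, 0], 1],
  ],
)

```text
time: 21.95
tcp_pos: [0.4577, 0.0102, 0.247]
ee_rot: [[-0.144, 0.99, 0.001], [0.99, 0.144, -0.0], [-0.0, 0.001, -1.0]]
contact_force: [-0.3, -0.5, -0.2]
width: 0.0856
grip_force: 0.0
```

>>> step_arm(
  deltas=[
    [[-0.3, -0.8, 0], [0, 0, 0], 1],
    [[-0.3, -0.8, 0], [0, 0, 0], 1],
    [[0, 0, 0], [0, 0, 0], 1],
    [[0, 0, 0], [0, 0, 0], 1],
  ],
)

```text
time: 22.35
tcp_pos: [0.4409, -0.0377, 0.2469]
ee_rot: [[-0.143, 0.99, 0.001], [0.99, 0.143, -0.0], [-0.0, 0.001, -1.0]]
contact_force: [-0.1, -0.9, 0.4]
width: 0.0854
grip_force: 0.0
```

```bash
python3 look.py top t8 weight_s weight_xl cleaner; python3 look.py scene s8 weight_s weight_xl cleaner
python3 - <<'E'
import cv2
a=cv2.imread('pics/s8.png')[110:340,220:420];b=cv2.imread('pics/top0.png')
b=cv2.imread('pics/t8.png')[130:280,120:400]
a=cv2.resize(a,None,fx=2,fy=2,interpolation=cv2.INTER_CUBIC);b=cv2.resize(b,(393,210),interpolation=cv2.INTER_CUBIC)
b=cv2.copyMakeBorder(b,0,250,0,0,cv2.BORDER_CONSTANT)
cv2.imwrite('pics/fin.png',cv2.hconcat([a,b]))
E
```

```text
top weight_s [0.6284, 0.0162, 0.016] 0.54
top weight_s [0.6409, -0.0708, 0.0094] 0.43
top weight_s [0.6477, -0.1506, 0.0159] 0.4
top weight_xl [0.6188, 0.1021, 0.0147] 0.9
top cleaner [0.4779, 0.2706, -0.0027] 0.62
22.55 [ 0.4411 -0.0368  0.2463] 0.085527626926914 0.0
scene weight_s [0.6278, 0.0145, 0.0113] 0.76
scene weight_s [0.4784, 0.2663, -0.0002] 0.73
scene weight_s [0.6403, -0.0678, 0.0133] 0.69
scene weight_s [0.6523, -0.158, 0.0125] 0.67
scene weight_xl [0.6125, 0.101, 0.0142] 0.75
scene cleaner [0.4801, 0.2703, -0.0007] 0.73
scene cleaner [0.6321, 0.0137, 0.0114] 0.5
22.75 [ 0.4409 -0.037   0.2462] 0.08522732165213566 0.0
```

View pics/fin.png

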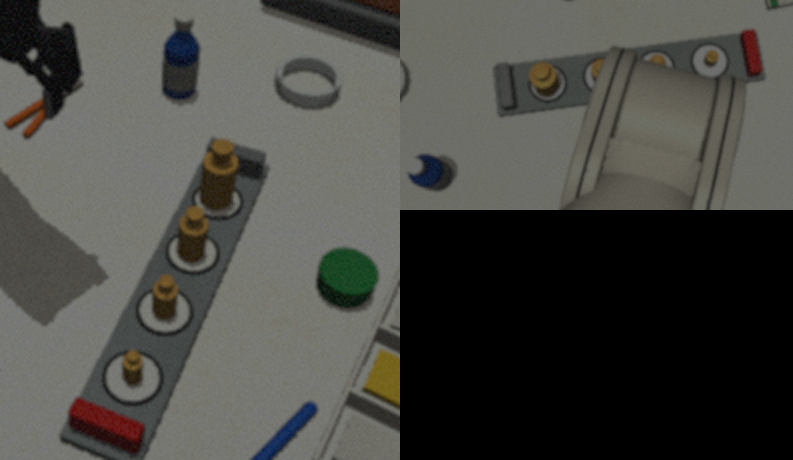

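All four weights stand upright and centred on their marks, rising in size from the red stop. The bottle hasn't moved and the gripper is clear.

```bash
python3 -c "
from cell import manip
print(manip.job_done())"
```

```text
the job is handed in; nothing more can be done
None
```

The job is handed in: in the last camera views all four weights stand upright on their marks, smallest beside the red stop and biggest farthest away, with the bottle where it was; the hand-in returned no verdict.

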